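Shoot the transport bolt in a microscope case with a hooked rod

TASK

The microscope stands packed in its open transport case. Take the hooked rod from the tool stand, reach down with it into the narrow gap beside the microscope, slide the transport bolt home until it stops and press its ball handle down into the notch, without forcing the bolt, knocking the microscope or putting the gripper to the bolt. Then put the hooked rod back upright in the free slot of the stand, and leave everything else where it is.

Things in the scene. Friction and masses are not known exactly. Their poses are not given: they have to be found in the camera images.
- hook: hooked rod, 0.12 to 0.2 kg, upright in a slot of the stand. Wooden handle 24 (x) x 30 (y) x 80 mm high with a 6 mm pin on top; origin: centre of the handle's underside, z up. From there an 8 mm steel rod goes straight down; 110 mm below the origin (centre lines) it bends square into a level leg pointing 34 mm along +x, its end turned up 13 mm
- slot_left (a point): seat of a slot of the tool stand, on its shelf 150 mm above the table: the origin of a seated tool lies here. The slot is 14 mm wide and open to this point's -x; the handle stands on the shelf (5 mm thick), the rod hangs through, the hook's leg points about to +x, where the stand's upright begins 61 mm off
- slot_right (a point): the other slot, 100 mm to the -y side of slot_left on the same stand, same shape and axes
- case: open transport case, fixed, 280 (x) x 310 (y) mm, walls 150 mm high, 9 mm thick; origin: centre of its underside, z up. The bolt lies along the case's y on its floor, axis at x = -77 mm, 35 mm above the table, in the 72 mm gap between the -x wall (inner face x = -131 mm) and the microscope's foot (side x = -59 mm, top 54 mm above the table)
- bolt_knob (a point): centre of the 14 mm steel ball of the bolt's handle, 36 mm from the bolt's axis on an 8 mm stem. While the bolt slides, the handle leans 50 degrees up towards the case's -x wall: ball 23 mm from the axis in x, 63 mm above the table. Down in the notch: 35 mm from the axis in x, 44 mm above the table. A rail beside the bolt is 46 mm high, the front bearing 48 mm
- bolt (a joint): travel of the bolt (m) along the case's +y; starts drawn, 0 to 0.012, slides with about 2 N friction, stays where left. Home is a firm stop, the handle's boss against the front bearing. Rail, notch and bearing are one piece screwed on in long holes: home lies anywhere from 0.030 to 0.054, is not measured, and must be felt. Over 8 N of the hook on bolt or handle is forcing it
- bolt_handle (a joint): turn of the handle about the bolt's axis (rad): 0 leaning up against the rail, about 0.62 down in the notch. 2 to 5 N down on the ball turn it; it stays where left. It goes down only with the bolt within about 2 mm of home; before that the rail under the stem stops it near 0
- microscope: microscope stand without its head, white and black, fixed in the case, front to the case's +y; origin and axes as the case. Top 239 mm above the table, at least 60 mm from the bolt's axis in x; its stage, 129 to 141 mm above the table, begins 24 mm from the axis
- driver: straight driver beside the hooked rod in the stand: same wooden handle and 8 mm rod, but the rod ends straight in a 13 mm socket; origin at the centre of the handle's underside. Not needed
- head: binocular head of the microscope, white with two black eyepieces, about 100 mm, on the table; origin at its underside. Leave alone
- canister_a: black objective canister, 34 mm across, 64 mm high; origin at its underside. Leave alone
- canister_b: clear objective canister, 34 mm across, 54 mm high; origin at its underside. Leave alone
- slide_box: grey slide box 98 x 88 x 30 mm; origin at its underside. Leave alone
- mouse: black computer mouse 100 x 60 x 30 mm; origin at its underside. Leave alone
- marker: blue marker pen lying, 140 mm long, 18 mm thick; origin at its middle underneath. Leave alone
- blower: rubber dust blower standing, 44 mm across, 100 mm high; origin at its underside. Leave alone
Not all that is in view belongs to the job. Of the things shaped like the part that bears slot_left, the dark steel one is meant.

How it is judged (in metres and radians):
On the way, in this order (a step that is already met when the one before it is completed fails the run):
1. the hooked rod is taken out of the stand (distance between hook and slot_left above 0.06 m and distance between hook and slot_right above 0.06 m), for 0.1 s.
2. the bolt is home and its handle down in the notch (value of joint bolt above 0.027 m and value of joint bolt_handle above 0.5 rad), for 0.2 s.
At the end, for the whole second after the job is handed in: The bolt is home (travel over 0.027) with its handle down in the notch (turn over 0.5 rad), and the hooked rod stands at rest and upright (within 0.1 rad) in a slot of the stand: origin within 12 mm of the slot's seat and within 6 mm of the shelf's height (all of step 2 and (horizontal distance between hook and slot_left below 0.012 m or horizontal distance between hook and slot_right below 0.012 m) and height (world z) of hook between 0.144 and 0.156 m and angle between hook's own z axis and vertical below 0.1 rad and linear speed of hook below 0.02 m/s); the robot touches nothing.
It fails at once if the hook presses on the bolt or its handle with more than 8 N (contact force between hook and bolt above 8 N).
It fails at once if the hook knocks the microscope (over 5 N) (contact force between hook and microscope above 5 N).
It fails at once if the gripper or arm touches the bolt (contact force between any of the fingers, the arm and bolt above 0.5 N).
It fails at once if the gripper or arm pushes on the microscope (contact force between any of the fingers, the arm and microscope above 3 N).
It fails at once if another thing is moved by more than 20 mm (distance of any of driver, head, canister_a, canister_b, slide_box, mouse, marker, blower from where it was at the start of the episode above 0.02 m).
It also fails if it takes over 69 s, if anything falls off the work surface, if the arm or the gripper's body presses on something with over 40 N, if the wrist force passes 120 N, or if a joint passes its speed limit or range.

ROBOT

A 6-joint arm with a two-finger parallel gripper is mounted at the origin on the work surface. World frame = base frame: x ahead of the robot, y to its left, z up, the work surface at z = 0. Lengths are in mm, angles in rad, forces in N, time in s.
With the tool pointing down it reaches from about 275 to 775 mm from the base axis. Payload 14.6 kg.
Tool frame: the origin (TCP) lies between the finger pads; the fingertips stand ahead of it and the grasp point (between the pads) lies 5 mm behind it (arm.tcp_to_tips is the z of the fingertips in the tool frame, in mm); z points along the fingers, y is the direction in which the jaws open and shut (so a half turn about z gives the same grasp; the last joint's range is limited). The gripper opens to 85 mm and grips with 20 to 120 N. Pads are 22 mm wide; open, the fingers measure 114 mm over their backs; the gripper's body (76 mm by 85 mm) begins 54 mm behind the grasp point. The pads swing forward as they close: fully open they stand 13 mm farther back than shut.
Start: joints at [0.989, 0.263, -0.048, 1.259, 0, 1.415], TCP at [217.334, 477.906, 245.278] pointing down, gripper open.
Joint ranges: [-2.65, 2.65], [-0.89, 1.7], [-1.18, 1.37], [-2.13, 2.11], [-1.35, 1.29], [-3.14, 3.14]. Speed limits (rad/s): [1.89, 1.89, 2.57, 2.79, 3.14, 3.14].

INTERFACE

Orientations are given as a unit quaternion [x, y, z, w].
In Python, from bench import arm gives the robot as it stands.
- The arm moves only by the tool move_arm, never from a script. Its argument "rows" is a list that holds one entry, the list of rows, each a list of 7 numbers: the shift along the world's x, y, z in mm, then the turn, a rotation vector about the world's x, y, z in degrees, then the opening, from 0 (shut) to 1 (fully open). A call has 1 to 5 rows; each row shifts and turns the commanded pose from where the row before left it; what a row does not reach is not made up. A row lasts 1/10 s, in which the tool goes at most 50 mm and 8.59 degrees, less where a joint would pass 70% of its speed; a pose out of reach is approached as far as the arm can. A call with a gripper value outside its range is refused whole. The fingers move at their own pace and stop on an object; "force" is the grip in N (left out, the last holds). Time passes only in rows, so rows that do not move let the fingers close. It gives the time, the measured TCP pose, the force and the opening at its end, in the units of the state.
- arm.get_obs(): the state, without advancing time (a new reading comes with each control period).
- arm.grab_frame(name): name is "scene" or "side" or "wrist"; returns a dict with "pixels" (384x512x3 uint8, red, green, blue), "fovy" (degrees; the focal length in pixels is half the picture's height over the tangent of half this angle, whatever the lens; pixels are square), "cx", "cy" (the principal point, pixels), "view" (4x4, takes a point from world to camera coordinates); the wrist camera has in their place "tool_from_camera" (4x4, takes a point from camera to tool coordinates, whose origin is the TCP and whose axes are the flange's). Camera axes: x right, y up, looking along -z (the intrinsics and any distortion apply to the point x, -y, -z); pixel columns grow to the right and rows downward; lengths in mm; the calibration is good to about 2 mm. A picture is of the moment at which its call begins: read the wrist's pose just before it. There is no depth.
- arm.hand_in(): hands the job in, once; it reports no verdict.
The state is a dict: "time": time; "joints": joint angles; "qd": joint speeds; "effort": joint torques, N m; "tcp_pos": TCP position; "eef_rot": TCP orientation; "wrist_force": force on the tool from outside, world axes, zero at the start; "torque": the same for the moment, N m; "width": opening from 0.0 (shut) to 1.0 (fully open).
Only numpy, scipy, OpenCV 4.12 (cv2) and the standard library are available. Lean on these libraries where they do the work, as an engineer would, in place of code of your own. Each camera call takes 0.05 s, during which the arm holds its last target.

## Working session

There is one attempt and no reset: what is moved stays moved. The work goes in short steps, Python scripts to look and compute and a tool call to move; the robot and the scene stay as the last step left them, time stands still between calls to the robot, and variables do not carry over. Pictures are saved under pics/ and viewed, and the job is handed in when it is done.

Besides the shell and the picture viewer there is one more tool, called after "Emit:" as a command line: name --argument value ..., lists and objects as JSON in quotes. move_arm: Moves the arm, as the interface text tells. Its arguments: {"type":"object","properties":{"rows":{"type":"array","items":{"type":"array","items":{"type":"array","items":{"type":"number"}}}},"force":{"type":"number"}},"required":["rows"]}

```bash
mkdir -p pics; ls; cat > h.py <<'E'
import numpy as np, cv2, json
from bench import arm
def grab(name,fn):
    o=arm.get_obs(); f=arm.grab_frame(name)
    cv2.imwrite(f'pics/{fn}.png',cv2.cvtColor(f['pixels'],cv2.COLOR_RGB2BGR))
    f['obs']=o
    import pickle; pickle.dump(f,open(f'pics/{fn}.pkl','wb'))
    return f
E
python3 - <<'E'
from h import *
print(arm.get_obs(), arm.tcp_to_tips)
for n in ['scene','side','wrist']:
    f=grab(n,n+'0'); print(n,{k:(np.round(v,3).tolist() if k!='pixels' else v.shape) for k,v in f.items() if k!='obs'})
E
```

```text
pics
{'time': 0.0, 'joints': array([ 9.88703728e-01,  2.63555179e-01, -4.89337647e-02,  1.25942409e+00,
        3.52201352e-06,  1.41552324e+00]), 'qd': array([ 0.00110513, -0.00091838, -0.00032355,  0.00065022, -0.00086187,
        0.0001331 ]), 'effort': array([ 9.33372721e-04, -6.37615085e+01,  3.84568870e+01,  1.36192507e-02,
       -1.09805326e-04,  5.65365644e-05]), 'tcp_pos': array([217.18143188, 477.68005439, 244.80954415]), 'eef_rot': array([ 2.11793494e-01,  9.77314281e-01, -5.20201114e-04, -2.02866853e-04]), 'wrist_force': array([-0.34891271, -0.45018356, -0.42469372]), 'torque': array([-0.0368922 ,  0.00919305, -0.03536365]), 'width': 1.0014241228623322} 14.0
scene {'pixels': (384, 512, 3), 'fovy': 52.873, 'cx': 252.231, 'cy': 186.573, 'view': [[-0.873, 0.487, 0.014, 389.674], [-0.253, -0.478, 0.841, 26.217], [0.416, 0.731, 0.541, -1510.781], [0.0, 0.0, 0.0, 1.0]]}
side {'pixels': (384, 512, 3), 'fovy': 53.923, 'cx': 254.445, 'cy': 192.453, 'view': [[0.992, -0.123, 0.02, -446.006], [0.053, 0.563, 0.825, -118.775], [-0.113, -0.817, 0.565, -1087.894], [0.0, 0.0, 0.0, 1.0]]}
wrist {'pixels': (384, 512, 3), 'fovy': 69.898, 'cx': 256.921, 'cy': 191.253, 'tool_from_camera': [[0.001, 0.956, 0.294, 75.625], [1.0, -0.0, -0.001, 1.332], [-0.001, 0.294, -0.956, -128.725], [0.0, 0.0, 0.0, 1.0]]}
```

View pics/scene0.png

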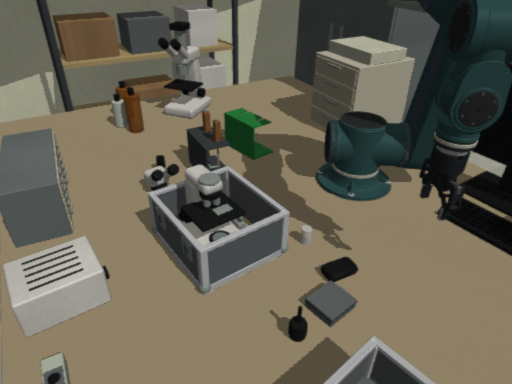

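View pics/side0.png

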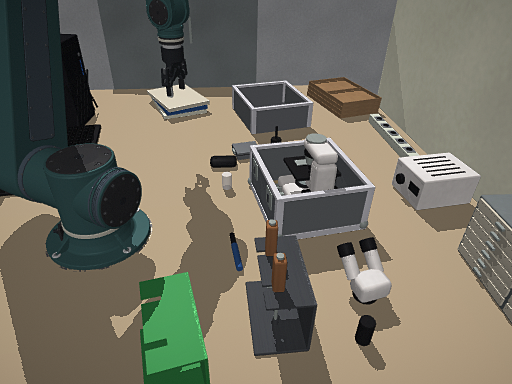

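View pics/wrist0.png

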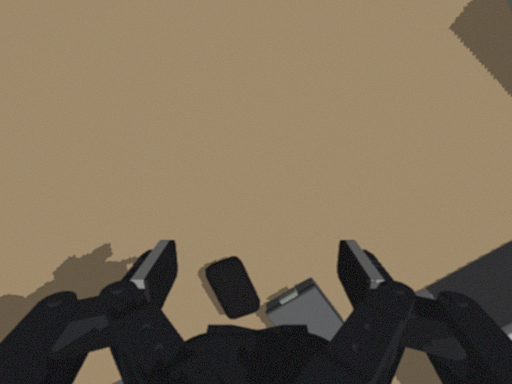

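```bash
python3 - <<'E'
import cv2
a=cv2.imread('pics/side0.png'); b=cv2.imread('pics/scene0.png')
cv2.imwrite('pics/c1.png',cv2.resize(a[205:365,235:335],None,fx=5,fy=3.7*1,interpolation=3) if 0 else cv2.resize(a[205:365,230:390],None,fx=3.7,fy=3.7,interpolation=2))
cv2.imwrite('pics/c2.png',cv2.resize(b[100:290,140:320],None,fx=3.1,fy=3.1,interpolation=2))
cv2.imwrite('pics/c3.png',cv2.resize(a[130:245,235:385],None,fx=5,fy=5,interpolation=2))
E
```

```text
(no output)
```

View pics/c1.png

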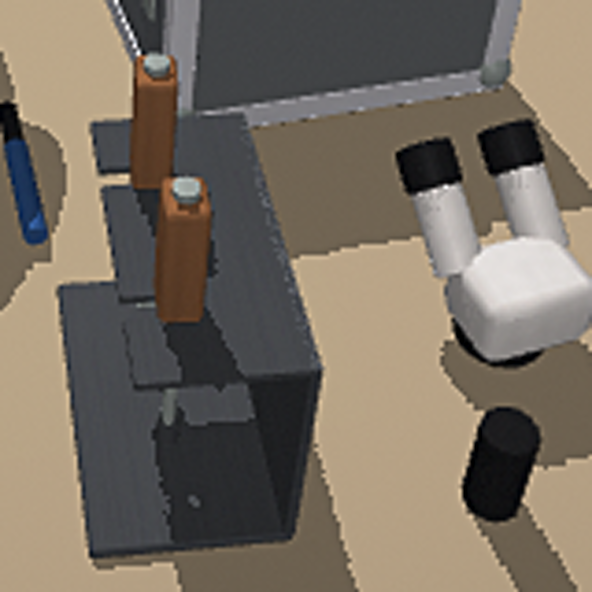

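View pics/c2.png

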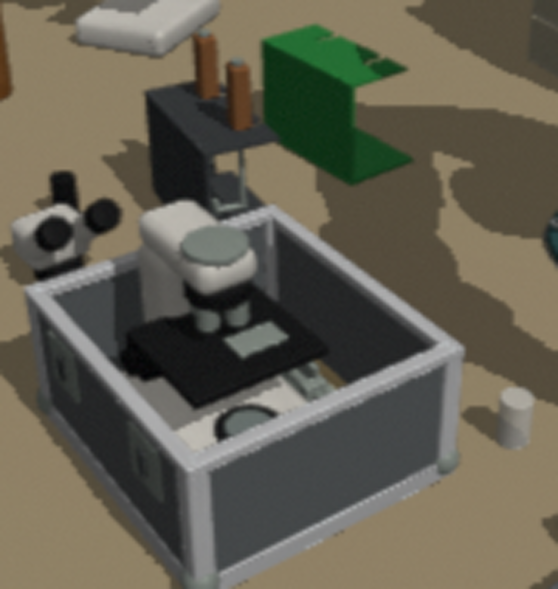

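View pics/c3.png

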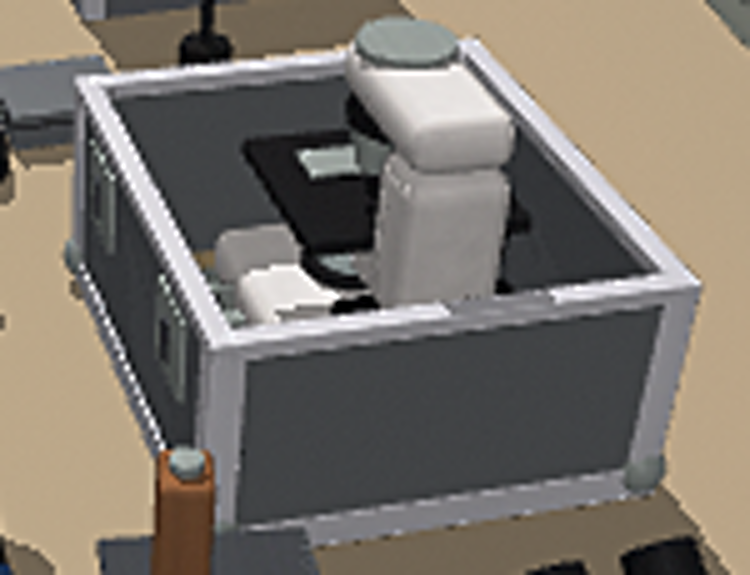

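```bash
cat >> h.py <<'E'
import pickle
from scipy.spatial.transform import Rotation as R
from scipy.optimize import least_squares
def load(fn): return pickle.load(open(f'pics/{fn}.pkl','rb'))
def cam(f):
    F=192/np.tan(np.radians(f['fovy'])/2)
    if 'view' in f: V=np.array(f['view'])
    else:
        T=np.eye(4); T[:3,:3]=R.from_quat(f['obs']['eef_rot']).as_matrix(); T[:3,3]=f['obs']['tcp_pos']
        V=np.linalg.inv(T@np.array(f['tool_from_camera']))
    return F,f['cx'],f['cy'],V
def proj(f,P):
    F,cx,cy,V=cam(f); P=np.atleast_2d(P); c=P@V[:3,:3].T+V[:3,3]
    return np.stack([cx+F*c[:,0]/-c[:,2], cy-F*c[:,1]/-c[:,2]],1)
def ray(f,uv):
    F,cx,cy,V=cam(f); d=np.array([(uv[0]-cx)/F,-(uv[1]-cy)/F,-1.])
    return -V[:3,:3].T@V[:3,3], V[:3,:3].T@d
def onz(f,uv,z):
    o,d=ray(f,uv); return o+d*(z-o[2])/d[2]
def tri(obs):
    A=np.zeros((3,3));b=np.zeros(3)
    for f,uv in obs:
        o,d=ray(f,uv); d=d/np.linalg.norm(d); M=np.eye(3)-np.outer(d,d); A+=M;b+=M@o
    p=np.linalg.solve(A,b); return p,[np.round(proj(f,p)[0]-uv,1).tolist() for f,uv in obs]
E
python3 - <<'E'
from h import *
s=load('side0');c=load('scene0')
print(tri([(s,(272.4,221.8)),(c,(216.8,120))]))
print(tri([(s,(280.5,254.5)),(c,(206.1,111.3))]))
# case corners top: side crop c3 /5 +235,130 ; scene c2
S=lambda x,y:(235+x/5,130+y/5)
C=lambda x,y:(140+x/3.1,100+y/3.1)
# outer top corners: near-left(side), near right, far left, far right
prs=[((213,347),(270,208)),((700,285),(30,288)),((78,78),(460,350)),((470,42),(200,465))]
for a,b in prs: print(tri([(s,S(*a)),(c,C(*b))]), onz(s,S(*a),150)[:2].round(1), onz(c,C(*b),150)[:2].round(1))
for f in (s,c): print(proj(f,[0,0,0]))
E
```

```text
(array([ 445.32623658, -277.43078388,  232.08639475]), [[-1.1, -0.3], [-0.7, 0.1]])
(array([ 445.20207736, -373.94582049,  231.42886894]), [[-1.0, -0.3], [-0.5, 0.1]])
(array([497.25992797, -84.57642944, 147.59757983]), [[-0.0, -0.0], [-0.0, 0.0]]) [496.6 -87.9] [499.  -80.8]
(array([772.48271255, -53.87321597, 149.05763438]), [[-1.6, 0.1], [-1.4, -0.2]]) [776.3 -55.3] [769.3 -49.6]
(array([460.47330508, 225.31224975, 147.9045156 ]), [[-0.4, -0.2], [-0.5, 0.2]]) [461.1 219.8] [460.4 227.4]
(array([729.91752183, 254.1996711 , 148.84324341]), [[-1.7, -0.2], [-2.4, 0.2]]) [734.5 249.9] [725.  257.3]
[[ 99.70168179 233.66270647]]
[[351.83324647 179.87185279]]
```

```bash
python3 - <<'E'
from h import *
s=load('side0');c=load('scene0')
for n,f,o,k in (('side',s,(230,205),3.7),('scene',c,(140,100),3.1)):
  for y in (-277,-374):
    print(n,y,((proj(f,[[445,y,145],[445,y,90],[445,y,40],[479,y,40],[479,y,53]])-o)*k).round(0).tolist())
a=cv2.imread('pics/scene0.png')
cv2.imwrite('pics/c4.png',cv2.resize(a[105:180,180:240],None,fx=8,fy=8,interpolation=2))
E
```

```text
side -277 [[145.0, 175.0], [142.0, 240.0], [138.0, 296.0], [191.0, 292.0], [192.0, 278.0]]
side -374 [[173.0, 300.0], [168.0, 367.0], [164.0, 424.0], [221.0, 418.0], [223.0, 404.0]]
scene -277 [[239.0, 130.0], [241.0, 170.0], [242.0, 205.0], [217.0, 211.0], [217.0, 202.0]]
scene -374 [[207.0, 100.0], [209.0, 139.0], [211.0, 173.0], [187.0, 178.0], [186.0, 170.0]]
```

View pics/c4.png

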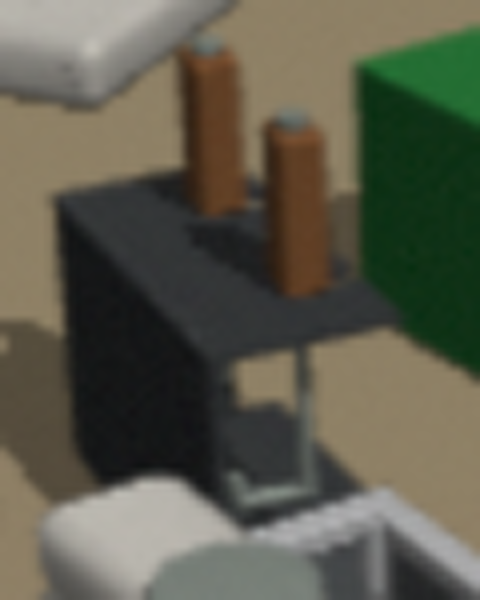

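Two candidates for the hook: the handle at scene (217,120)/side (272,222) and the one at scene (206,111)/side (280,254). The crop shows the bent rod with its upturned end (crop (240–310, 350–500)) under the first one, in the dark stand. The second is the straight driver. The green stand, the second microscope and the second case are decoys. I'll move over the case for a look into the gap.

Emit:
move_arm --rows '[[[0,0,40,0,0,6,1],[20,-25,20,0,0,6,1],[30,-35,15,0,0,6,1],[30,-35,15,0,0,6,1],[30,-35,0,0,0,7,1]]]'

```text
time: 0.65
tcp_pos: [328.4, 346.8, 336.8]
eef_rot: [-0.06, 0.998, 0.001, 0.001]
wrist_force: [0.6, -0.3, -1.1]
width: 1.004
```

Emit:
move_arm --rows '[[[30,-38,0,0,0,0,1],[30,-38,0,0,0,0,1],[30,-38,0,0,0,0,1],[30,-38,0,0,0,0,1],[30,-38,0,0,0,0,1]]]'

```text
time: 1.15
tcp_pos: [478.2, 156.0, 335.3]
eef_rot: [-0.057, 0.998, 0.0, 0.0]
wrist_force: [1.8, 1.2, -0.6]
width: 1.001
```

Emit:
move_arm --rows '[[[30,-30,0,0,0,0,1],[30,-30,0,0,0,0,1],[20,-25,0,0,0,0,1],[0,0,0,0,0,0,1]]]'

```text
time: 1.55
tcp_pos: [559.3, 70.0, 333.9]
eef_rot: [-0.055, 0.998, -0.0, -0.001]
wrist_force: [-0.5, 0.6, -0.3]
width: 1.003
```

```bash
python3 - <<'E'
from h import *
f=grab('wrist','w1'); print(f['obs']['tcp_pos'],f['obs']['time'])
im=cv2.imread('pics/w1.png'); cv2.imwrite('pics/w1b.png',cv2.resize(im,(800,600),interpolation=2))
E
```

```text
[559.27819311  70.04481819 333.94024642] 1.55
```

View pics/w1b.png

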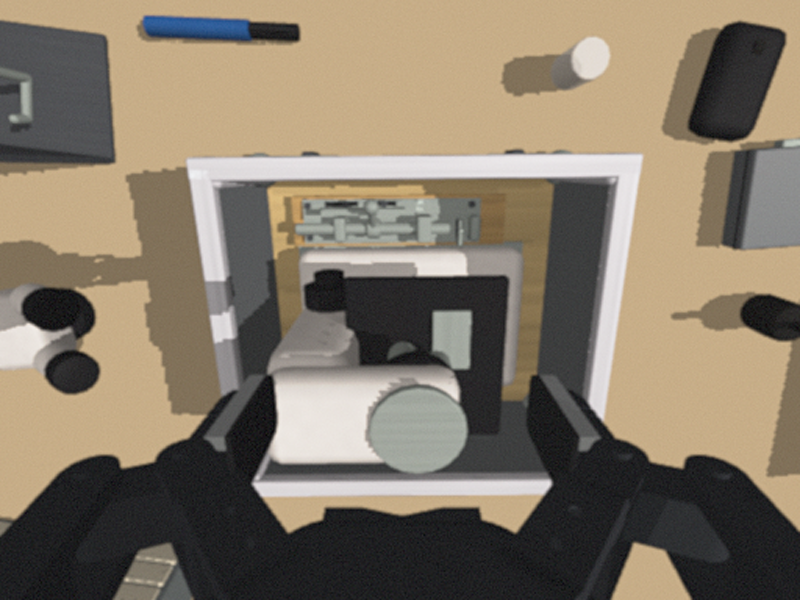

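```bash
python3 - <<'E'
from h import *
im=cv2.imread('pics/w1.png'); cv2.imwrite('pics/w1c.png',cv2.resize(im[100:170,180:320],None,fx=5.7,fy=5.7,interpolation=2))
E
```

```text
(no output)
```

View pics/w1c.png

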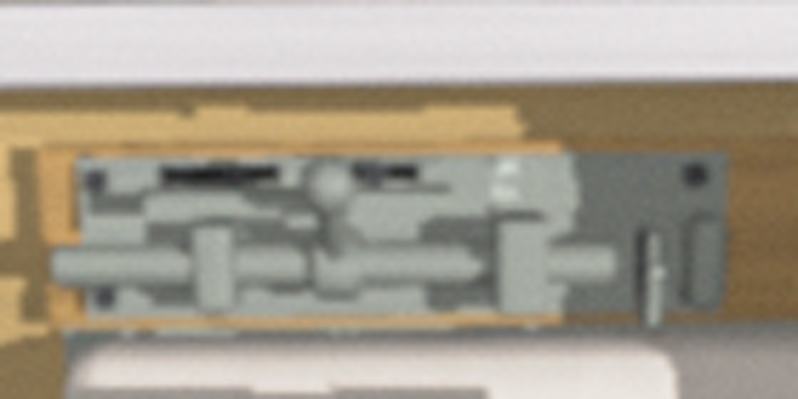

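```bash
python3 - <<'E'
from h import *
s=load('side0');c=load('scene0');w=load('w1')
S=lambda x,y:(235+x/5,130+y/5)
C=lambda x,y:(140+x/3.1,100+y/3.1)
h=[(-140,-155,150),(140,-155,150),(-140,155,150),(140,155,150)]
prs=[((213,347),(270,208)),((700,285),(30,288)),((78,78),(460,350)),((470,42),(200,465))]
O=[]
for k,(a,b) in enumerate(prs): O+= [(s,S(*a),h[k]),(c,C(*b),h[k])]
O+=[(w,(121.6,102.4),h[0]),(w,(410.2,99.8),h[2])]
def W(p,P):
    cs,sn=np.cos(p[2]),np.sin(p[2]); return np.array([p[0]+cs*P[0]-sn*P[1],p[1]+sn*P[0]+cs*P[1],P[2]])
def fun(p,O): return np.concatenate([proj(f,W(p,P))[0]-uv for f,uv,P in O])
for OO in (O,O[:8],O[8:]):
    r=least_squares(fun,[615,85,.115],args=(OO,)); print(r.x, np.degrees(r.x[2]), r.fun.reshape(-1,2).round(1).tolist())
    p=r.x
    def inv(P):
        cs,sn=np.cos(p[2]),np.sin(p[2]); d=P[:2]-p[:2]; return np.array([cs*d[0]+sn*d[1],-sn*d[0]+cs*d[1]])
    for n,uv,z in (('axisL',(190.5,146.5),35+6),('axisR',(287,146.5),41),('ball',(237.9,132.5),65),('bearing face',(267.4,146.5),48)):
        P=onz(w,uv,z); print(n,P.round(1),inv(P).round(1))
E
```

```text
[6.16052654e+02 8.87392766e+01 1.23250013e-01] 7.0617055758462195 [[-0.5, -1.2], [0.6, -0.4], [-1.8, -1.4], [-1.4, 0.7], [-1.1, -0.7], [0.3, -0.6], [-0.4, -1.3], [-3.8, 2.1], [0.5, -0.1], [-1.5, -1.0]]
axisL [553.4 -31.1  41. ] [ -76.9 -111.2]
axisR [537.  115.6  41. ] [-75.2  36.4]
ball [522.2  40.4  65. ] [-99.1 -36.4]
bearing face [539.4  85.4  48. ] [-76.5   6.1]
[6.14419386e+02 8.52286764e+01 1.31974609e-01] 7.561588120458304 [[-0.3, -0.2], [-0.0, -1.0], [-1.6, -1.0], [-1.5, 0.3], [-1.8, -0.0], [0.2, -1.8], [-1.1, -0.9], [-3.0, 1.0]]
axisL [553.4 -31.1  41. ] [ -75.8 -107.2]
axisR [537.  115.6  41. ] [-72.8  40.3]
ball [522.2  40.4  65. ] [-97.3 -32.3]
bearing face [539.4  85.4  48. ] [-74.3  10.1]
[6.16472867e+02 8.89891790e+01 1.20306458e-01] 6.893052270090136 [[1.0, -0.1], [-1.0, -0.1]]
axisL [553.4 -31.1  41. ] [ -77.  -111.6]
axisR [537.  115.6  41. ] [-75.7  36. ]
ball [522.2  40.4  65. ] [-99.4 -36.9]
bearing face [539.4  85.4  48. ] [-76.9   5.7]
```

Emit:
move_arm --rows '[[[-10,-30,5,0,0,0,1],[-14,-44,5,0,0,-3,1],[-14,-44,0,0,0,-3,1],[-14,-44,0,0,0,0,1],[-14,-44,0,0,0,0,1]]]'

```text
time: 2.1
tcp_pos: [490.2, -133.5, 345.6]
eef_rot: [-0.005, 1.0, -0.0, 0.0]
wrist_force: [1.1, 0.0, 0.0]
width: 1.001
```

Emit:
move_arm --rows '[[[-14,-44,0,0,0,0,1],[-14,-44,0,0,0,0,1],[-14,-40,0,0,0,0,1],[0,-15,0,0,0,0,1],[0,0,0,0,0,0,1]]]'

```text
time: 2.6
tcp_pos: [449.1, -276.8, 345.0]
eef_rot: [-0.004, 1.0, 0.0, -0.0]
wrist_force: [0.7, -0.7, 0.3]
width: 1.001
```

```bash
python3 - <<'E'
from h import *
f=grab('wrist','w2'); print(f['obs']['tcp_pos'],f['obs']['eef_rot'],f['obs']['time'])
im=cv2.imread('pics/w2.png'); cv2.imwrite('pics/w2b.png',cv2.resize(im,(800,600),interpolation=2))
E
```

```text
[ 449.11161617 -276.84906     345.02774715] [-3.84913663e-03  9.99992573e-01  1.58919464e-04 -1.12373997e-04] 2.6
```

View pics/w2b.png

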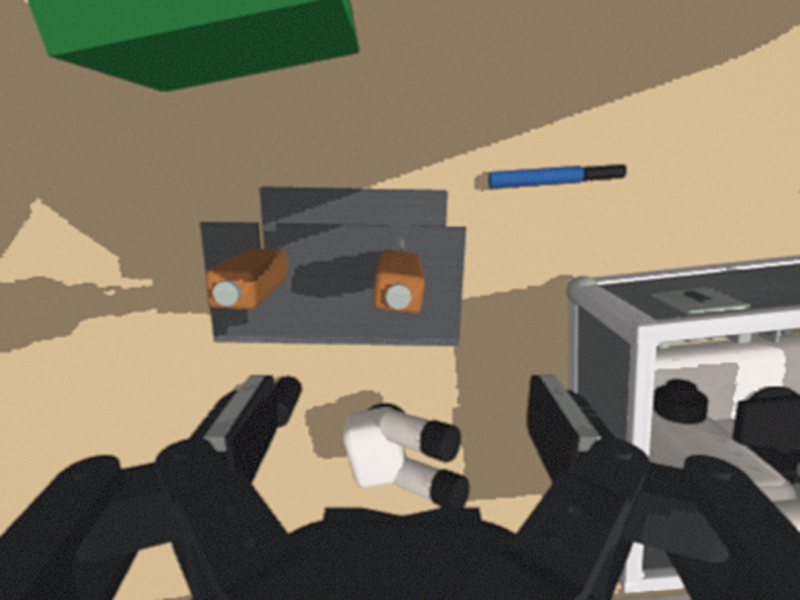

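```bash
python3 - <<'E'
from h import *
im=cv2.imread('pics/w2.png'); cv2.imwrite('pics/w2c.png',cv2.resize(im[110:230,120:305],None,fx=4.3,fy=4.3,interpolation=2))
E
```

```text
(no output)
```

View pics/w2c.png

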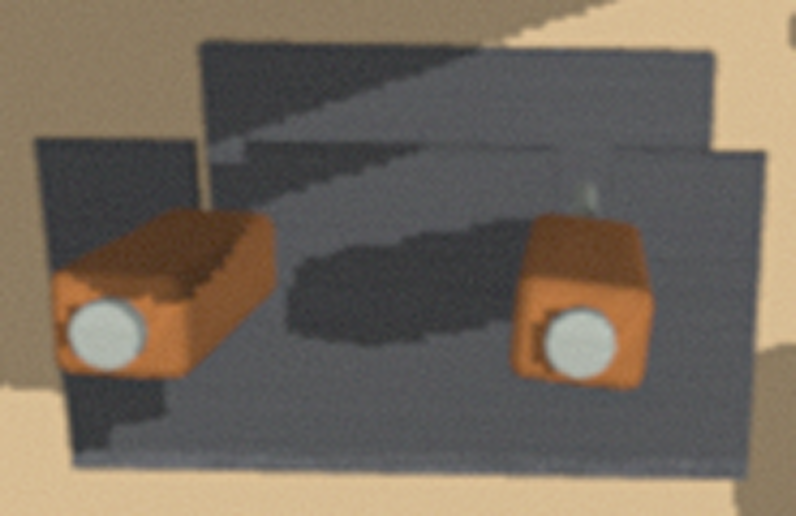

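```bash
python3 - <<'E'
from h import *
w=load('w2');s=load('side0');c=load('scene0')
U=lambda x,y:(120+x/4.3,110+y/4.3)
for n,q,z in (('UL',(37,138),150),('UR',(766,153),150),('LR',(747,478),150),('LL',(73,467),150),('pinA',(581,343),236),('pinB',(106,333),236),('tUL',(525,283),230),('tUR',(653,292),230),('tLR',(640,388),230),('tLL',(513,375),230),('bUL',(540,215),150),('bUR',(637,222),150)):
    print(n,onz(w,U(*q),z).round(1))
print(tri([(w,U(581,343)),(s,(272.4,221.8)),(c,(216.8,120))]))
print(tri([(w,U(581,343)),(s,(272.4,221.8))]))
E
```

```text
UL [ 414.8 -425.2  150. ]
UR [ 417.2 -226.9  150. ]
LR [ 513.2 -227.5  150. ]
LL [ 511.3 -427.   150. ]
pinA [ 445.9 -276.8  236. ]
pinB [ 444.5 -376.3  236. ]
tUL [ 434.5 -288.8  230. ]
tUR [ 436.2 -261.6  230. ]
tLR [ 457.8 -263.9  230. ]
tLL [ 455.  -291.5  230. ]
bUL [ 434.9 -288.6  150. ]
bUR [ 436.6 -261.7  150. ]
(array([ 445.96349187, -276.90635139,  232.24711273]), [[-0.1, -1.1], [-0.9, -0.6], [-0.8, 0.2]])
(array([ 447.72835558, -276.78630569,  230.41114954]), [[0.0, 0.2], [-0.1, 0.0]])
```

Emit:
move_arm --rows '[[[-3,0,-30,0,0,-4,1],[0,0,-40,0,0,0,1],[0,0,-40,0,0,0,1],[0,0,-30,0,0,0,1],[0,0,-15,0,0,0,1]]]'

```text
time: 3.15
tcp_pos: [446.0, -273.3, 188.1]
eef_rot: [0.029, 1.0, 0.001, -0.001]
wrist_force: [0.6, -0.8, 0.9]
width: 1.0
```

Emit:
move_arm --rows '[[[0,0,0,0,0,0,0.5],[0,0,0,0,0,0,0.4]]]' --force 25

```text
time: 3.35
tcp_pos: [446.9, -275.0, 191.1]
eef_rot: [0.029, 1.0, -0.0, 0.0]
wrist_force: [0.3, -0.7, 0.7]
width: 0.689
```

```bash
python3 - <<'E'
from h import *
f=grab('wrist','w3'); print(f['obs']['tcp_pos'],f['obs']['eef_rot'],f['obs']['time'],f['obs']['width'])
f=grab('side','s3')
im=cv2.imread('pics/w3.png'); 
im2=cv2.imread('pics/s3.png')[180:330,200:400]
cv2.imwrite('pics/w3b.png',np.hstack([im[:, :],cv2.resize(im2,(288,384))]))
E
```

```text
[ 446.90987118 -274.96739941  191.12695822] [ 2.93243903e-02  9.99569909e-01 -9.23117637e-05  2.63500338e-04] 3.35 0.6891035462031706
```

View pics/w3b.png

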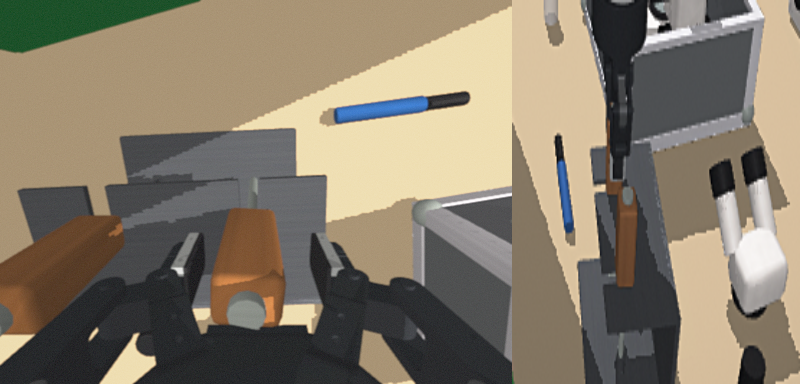

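Emit:
move_arm --rows '[[[-1,-2,0,0,0,0,0.3],[0,0,0,0,0,0,0.2],[0,0,0,0,0,0,0.2],[0,0,0,0,0,0,0.2],[0,0,0,0,0,0,0.2]]]' --force 60

```text
time: 3.95
tcp_pos: [445.9, -278.4, 191.5]
eef_rot: [0.03, 1.0, -0.0, 0.001]
wrist_force: [0.3, 3.0, 7.7]
width: 0.346
```

```bash
python3 - <<'E'
from h import *
f=grab('wrist','w4'); print(f['obs']['tcp_pos'],f['obs']['eef_rot'],f['obs']['time'],f['obs']['width'],f['obs']['wrist_force'])
im=cv2.imread('pics/w4.png'); cv2.imwrite('pics/w4b.png',cv2.resize(im,(800,600),interpolation=2))
E
```

```text
[ 445.90795516 -278.38803532  191.51084838] [ 3.01746719e-02  9.99543983e-01 -3.98719693e-04  1.07526201e-03] 3.95 0.3463679632063214 [0.34848106 2.98505579 7.65407252]
```

View pics/w4b.png

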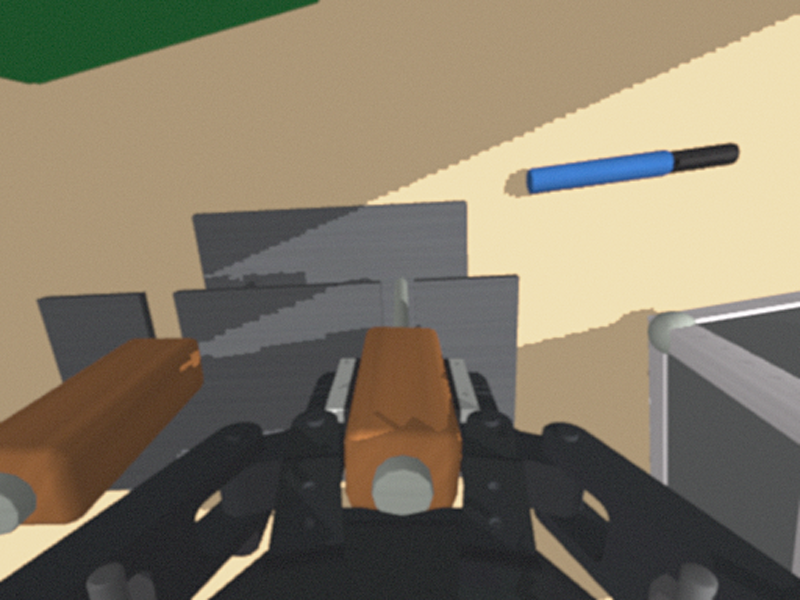

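Emit:
move_arm --rows '[[[0,0,0,0,0,0,0.2],[0,0,3,0,0,0,0.2],[0,0,4,0,0,0,0.2],[0,0,0,0,0,0,0.2]]]' --force 100

```text
time: 4.4
tcp_pos: [445.5, -278.3, 197.9]
eef_rot: [0.03, 1.0, -0.0, 0.0]
wrist_force: [-0.1, 1.0, -1.4]
width: 0.342
```

Emit:
move_arm --rows '[[[-8,0,0,0,0,0,0.2],[-20,0,0,0,0,0,0.2],[-20,0,0,0,0,0,0.2],[-30,0,0,0,0,0,0.2],[-15,0,0,0,0,0,0.2]]]'

```text
time: 4.9
tcp_pos: [350.2, -277.6, 197.1]
eef_rot: [0.03, 1.0, 0.0, -0.0]
wrist_force: [0.6, -0.1, -1.6]
width: 0.339
```

Emit:
move_arm --rows '[[[0,10,40,0,0,2,0.2],[0,10,45,0,0,3,0.2],[0,10,45,0,0,3,0.2],[10,30,35,0,0,2.6,0.2],[20,36,0,0,0,0,0.2]]]'

```text
time: 5.4
tcp_pos: [382.8, -182.5, 366.2]
eef_rot: [-0.062, 0.998, -0.002, 0.002]
wrist_force: [1.2, -1.2, -2.3]
width: 0.337
```

Emit:
move_arm --rows '[[[25,38,0,0,0,0,0.2],[25,38,0,0,0,0,0.2],[25,38,0,0,0,0,0.2],[20,33,0,0,0,0,0.2],[10,20,0,0,0,0,0.2]]]'

```text
time: 5.9
tcp_pos: [488.3, -12.8, 362.0]
eef_rot: [-0.063, 0.998, 0.0, -0.0]
wrist_force: [0.4, -0.2, -1.9]
width: 0.341
```

Emit:
move_arm --rows '[[[18,25,0,0,0,0,0.2],[0,0,0,0,0,0,0.2],[0,0,0,0,0,0,0.2]]]'

```text
time: 6.2
tcp_pos: [505.3, 10.1, 362.0]
eef_rot: [-0.063, 0.998, -0.0, -0.0]
wrist_force: [-0.1, -0.5, -1.8]
width: 0.337
```

```bash
python3 - <<'E'
from h import *
o=arm.get_obs();print(o)
for n in ('wrist','side','scene'): grab(n,n[0]+'5' if n!='scene' else 'c5')
im=cv2.imread('pics/w5.png'); cv2.imwrite('pics/w5b.png',cv2.resize(im,(800,600),interpolation=2))
a=cv2.imread('pics/s5.png')[60:240,210:390]; b=cv2.imread('pics/c5.png')[80:280,150:330]
cv2.imwrite('pics/x5.png',np.hstack([cv2.resize(a,(400,400),interpolation=2),cv2.resize(b,(400,444),interpolation=2)[:400]]))
E
```

```text
{'time': 6.2, 'joints': array([-1.41228015e-01,  2.23375601e-01,  2.11044514e-01,  1.55907386e+00,
       -1.26386393e-04, -2.67026578e-01]), 'qd': array([-0.02228475, -0.01281204, -0.00750569,  0.00127436, -0.00133071,
       -0.00542118]), 'effort': array([  2.07233056, -59.78919983,  39.76673484,  -0.11626868,
         0.10627777,   0.14841624]), 'tcp_pos': array([505.32069501,  10.13818271, 361.99030529]), 'eef_rot': array([-6.28578308e-02,  9.98022443e-01, -1.93895459e-07, -3.10801142e-04]), 'wrist_force': array([-0.09374295, -0.49617943, -1.75864113]), 'torque': array([-0.04352957,  0.01253067, -0.06686489]), 'width': 0.33721680493434314}
```

View pics/w5b.png

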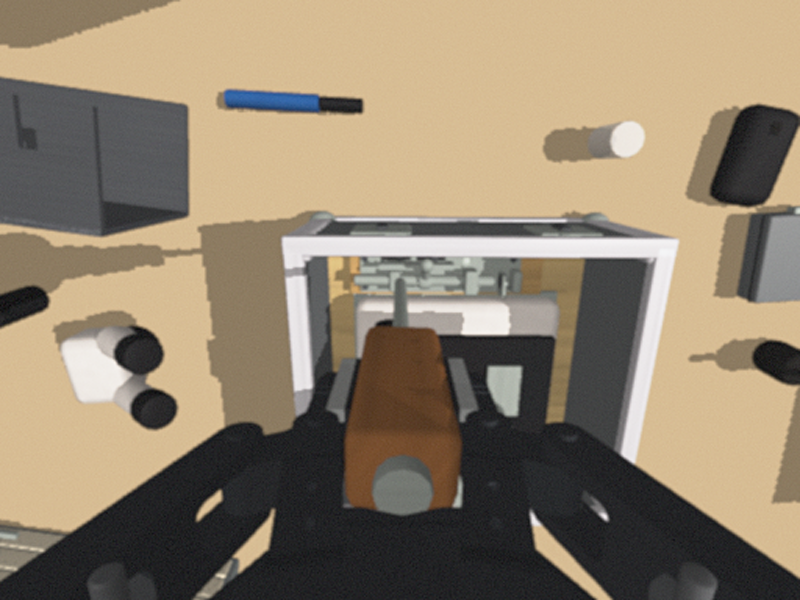

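View pics/x5.png

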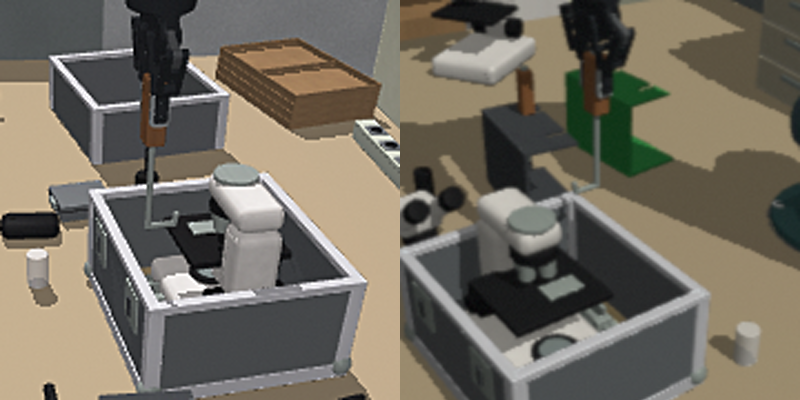

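```bash
python3 - <<'E'
from h import *
s=load('s5');c=load('c5');w=load('w5')
a=np.array([.992,.125,0]);o=np.array([505.3,10.1,320.5])
P=np.array([o,o-[0,0,110],o-[0,0,110]+34*a,o-[0,0,97]+34*a])
for n,f in (('s',s),('c',c),('w',w)): print(n,proj(f,P).round(1).tolist())
for n,f,x,y in (('s5',0,255,100),('c5',0,215,90)):
    im=cv2.imread(f'pics/{n}.png')[y:y+90,x:x+60]; cv2.imwrite(f'pics/{n}z.png',cv2.resize(im,None,fx=6.5,fy=6.5,interpolation=2))
cv2.imwrite('pics/x5z.png',np.hstack([cv2.imread('pics/s5z.png'),cv2.imread('pics/c5z.png')]))
E
```

```text
s [[278.0, 123.3], [275.7, 160.6], [287.5, 159.3], [287.9, 155.1]]
c [[237.7, 130.4], [237.9, 163.5], [228.6, 166.7], [228.5, 162.9]]
w [[254.5, 223.1], [255.3, 181.0], [255.3, 211.1], [255.2, 215.6]]
```

View pics/x5z.png

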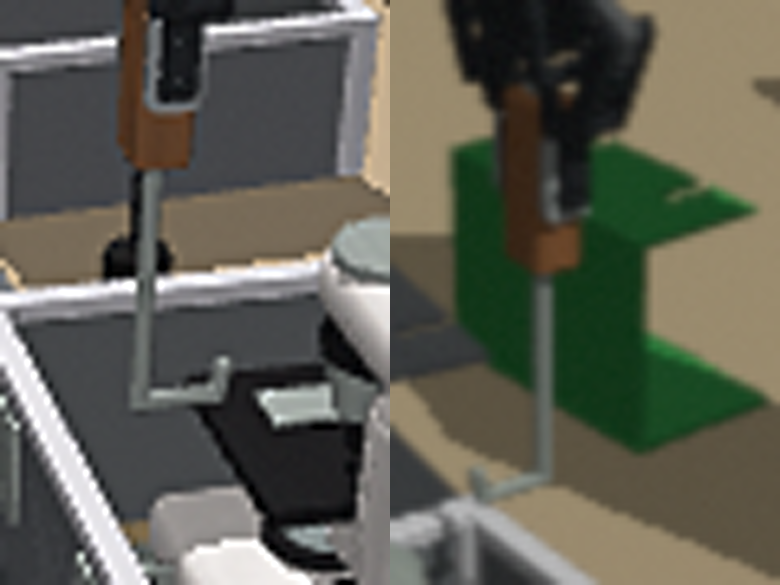

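Emit:
move_arm --rows '[[[0,3,-30,0,0,0,0.2],[0,0,-40,0,0,0,0.2],[0,0,-40,0,0,0,0.2],[0,0,-25,0,0,0,0.2],[0,0,-5,0,0,0,0.2]]]'

```text
time: 6.85
tcp_pos: [503.7, 12.4, 220.2]
eef_rot: [-0.062, 0.998, 0.0, -0.002]
wrist_force: [1.2, -0.2, -1.7]
width: 0.344
```

```bash
python3 - <<'E'
from h import *
o=arm.get_obs();print(o['tcp_pos'],o['wrist_force'],o['time'])
for n in ('wrist','side','scene'): grab(n,n[0]+'6' if n!='scene' else 'c6')
a=cv2.imread('pics/w6.png')[100:230,170:340]
cv2.imwrite('pics/w6b.png',cv2.resize(a,None,fx=4.6,fy=4.6,interpolation=2))
a=cv2.imread('pics/s6.png')[130:220,230:320]; b=cv2.imread('pics/c6.png')[150:250,190:290]
cv2.imwrite('pics/x6.png',np.hstack([cv2.resize(a,(400,400),interpolation=2),cv2.resize(b,(400,400),interpolation=2)]))
E
```

```text
[503.71862502  12.36846074 220.18472404] [ 1.16211917 -0.16964896 -1.74343683] 6.85
```

View pics/w6b.png

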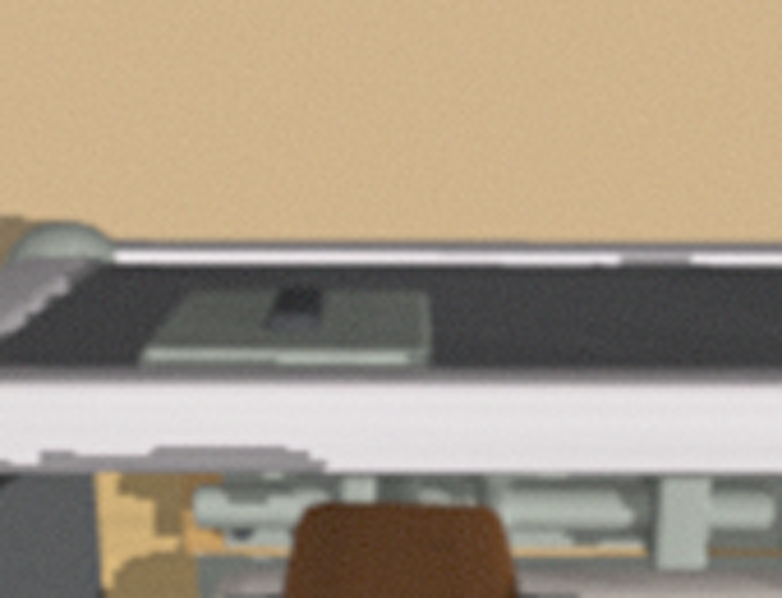

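View pics/x6.png

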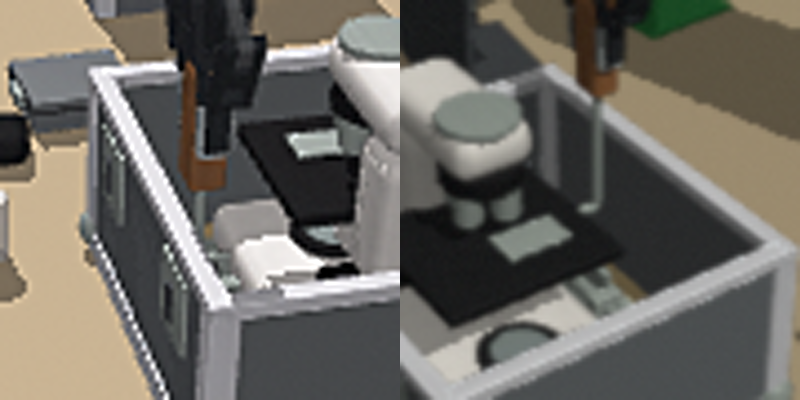

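Emit:
move_arm --rows '[[[1,0,-3,0,0,0,0.2],[0,0,-2.5,0,0,0,0.2],[-0.4,3,0,0,0,0,0.2],[-0.4,3,0,0,0,0,0.2],[0,0,0,0,0,0,0.2]]]'

```text
time: 7.5
tcp_pos: [505.5, 19.3, 217.0]
eef_rot: [-0.063, 0.998, 0.0, 0.0]
wrist_force: [0.8, 0.2, -1.7]
width: 0.336
```

Emit:
move_arm --rows '[[[-0.2,2,0,0,0,0,0.2],[-0.2,1.5,0,0,0,0,0.2],[-0.1,1,0,0,0,0,0.2]]]'

```text
time: 7.8
tcp_pos: [505.0, 23.5, 216.8]
eef_rot: [-0.062, 0.998, -0.0, 0.0]
wrist_force: [0.2, -0.6, -1.4]
width: 0.345
```

Emit:
move_arm --rows '[[[-0.1,1,0,0,0,0,0.2],[-0.1,1,0,0,0,0,0.2]]]'

```text
time: 8.0
tcp_pos: [504.8, 25.5, 216.8]
eef_rot: [-0.062, 0.998, -0.0, 0.0]
wrist_force: [1.0, 0.7, -2.0]
width: 0.34
```

Emit:
move_arm --rows '[[[-0.1,1,0,0,0,0,0.2],[-0.1,1,0,0,0,0,0.2]]]'

```text
time: 8.2
tcp_pos: [504.7, 27.2, 216.8]
eef_rot: [-0.062, 0.998, -0.0, 0.0]
wrist_force: [0.0, -3.7, -1.8]
width: 0.344
```

Emit:
move_arm --rows '[[[-0.1,1,0,0,0,0,0.2],[-0.1,1,0,0,0,0,0.2]]]'

```text
time: 8.4
tcp_pos: [504.5, 29.3, 216.8]
eef_rot: [-0.062, 0.998, -0.0, 0.0]
wrist_force: [0.5, -2.7, -1.4]
width: 0.341
```

Emit:
move_arm --rows '[[[-0.1,1,-0.7,0,0,0,0.2],[-0.1,1,-0.7,0,0,0,0.2],[-0.1,1,0,0,0,0,0.2],[-0.1,1,0,0,0,0,0.2]]]'

```text
time: 8.8
tcp_pos: [504.0, 33.5, 215.3]
eef_rot: [-0.062, 0.998, 0.0, -0.0]
wrist_force: [-0.1, -1.4, -1.9]
width: 0.342
```

Emit:
move_arm --rows '[[[-0.1,1,0,0,0,0,0.2],[-0.1,1,0,0,0,0,0.2],[-0.1,1,0,0,0,0,0.2],[-0.1,1,0,0,0,0,0.2]]]'

```text
time: 9.2
tcp_pos: [503.6, 37.5, 215.4]
eef_rot: [-0.062, 0.998, -0.0, -0.0]
wrist_force: [-0.7, -2.8, -1.7]
width: 0.343
```

Emit:
move_arm --rows '[[[-0.1,1,0,0,0,0,0.2],[-0.1,1,0,0,0,0,0.2],[-0.1,1,0,0,0,0,0.2]]]'

```text
time: 9.5
tcp_pos: [503.3, 40.5, 215.4]
eef_rot: [-0.062, 0.998, -0.0, -0.0]
wrist_force: [0.1, -2.3, -1.1]
width: 0.342
```

Emit:
move_arm --rows '[[[-0.1,1,0,0,0,0,0.2],[-0.1,1,0,0,0,0,0.2],[-0.1,1,0,0,0,0,0.2]]]'

```text
time: 9.8
tcp_pos: [503.0, 43.5, 215.4]
eef_rot: [-0.062, 0.998, 0.0, -0.0]
wrist_force: [-0.6, -2.1, -3.5]
width: 0.338
```

Emit:
move_arm --rows '[[[-0.1,0.7,0,0,0,0,0.2],[-0.1,0.7,0,0,0,0,0.2]]]'

```text
time: 10.0
tcp_pos: [502.8, 44.9, 215.4]
eef_rot: [-0.062, 0.998, 0.0, -0.0]
wrist_force: [0.0, -2.4, -2.0]
width: 0.339
```

Emit:
move_arm --rows '[[[-0.1,0.7,0,0,0,0,0.2],[-0.1,0.7,0,0,0,0,0.2]]]'

```text
time: 10.2
tcp_pos: [502.6, 46.3, 215.4]
eef_rot: [-0.062, 0.998, 0.0, 0.0]
wrist_force: [-0.5, -1.8, -2.3]
width: 0.345
```

Emit:
move_arm --rows '[[[-0.1,0.7,0,0,0,0,0.2],[-0.1,0.7,0,0,0,0,0.2]]]'

```text
time: 10.4
tcp_pos: [502.5, 47.7, 215.4]
eef_rot: [-0.062, 0.998, 0.0, 0.0]
wrist_force: [-0.3, -1.7, -2.2]
width: 0.342
```

Emit:
move_arm --rows '[[[-0.1,0.6,0,0,0,0,0.2],[-0.1,0.6,0,0,0,0,0.2]]]'

```text
time: 10.6
tcp_pos: [502.2, 48.9, 215.4]
eef_rot: [-0.062, 0.998, -0.0, 0.0]
wrist_force: [-0.0, -2.0, -1.5]
width: 0.342
```

Emit:
move_arm --rows '[[[-0.1,0.6,0,0,0,0,0.2],[-0.1,0.6,0,0,0,0,0.2]]]'

```text
time: 10.8
tcp_pos: [502.1, 50.1, 215.4]
eef_rot: [-0.062, 0.998, -0.0, 0.0]
wrist_force: [0.3, -2.2, -2.0]
width: 0.34
```

Emit:
move_arm --rows '[[[-0.1,0.6,0,0,0,0,0.2],[-0.1,0.6,0,0,0,0,0.2]]]'

```text
time: 11.0
tcp_pos: [501.8, 51.3, 215.4]
eef_rot: [-0.062, 0.998, 0.0, 0.0]
wrist_force: [-0.2, -2.2, -1.6]
width: 0.338
```

Emit:
move_arm --rows '[[[-0.1,0.6,0,0,0,0,0.2],[-0.1,0.6,0,0,0,0,0.2]]]'

```text
time: 11.2
tcp_pos: [501.6, 52.4, 215.4]
eef_rot: [-0.062, 0.998, -0.0, 0.0]
wrist_force: [0.5, -1.5, -2.8]
width: 0.339
```

Emit:
move_arm --rows '[[[0,0.6,0,0,0,0,0.2],[-0.1,0.6,0,0,0,0,0.2]]]'

```text
time: 11.4
tcp_pos: [501.6, 53.7, 215.4]
eef_rot: [-0.062, 0.998, -0.0, 0.0]
wrist_force: [0.1, -0.6, -1.9]
width: 0.34
```

Emit:
move_arm --rows '[[[0,0.6,0,0,0,0,0.2],[-0.1,0.6,0,0,0,0,0.2]]]'

```text
time: 11.6
tcp_pos: [501.4, 54.9, 215.4]
eef_rot: [-0.062, 0.998, 0.0, -0.0]
wrist_force: [0.3, -2.2, -1.2]
width: 0.339
```

Emit:
move_arm --rows '[[[0,0.6,0,0,0,0,0.2],[-0.1,0.6,0,0,0,0,0.2]]]'

```text
time: 11.8
tcp_pos: [501.3, 56.1, 215.4]
eef_rot: [-0.062, 0.998, -0.0, 0.0]
wrist_force: [0.2, -1.1, -2.0]
width: 0.34
```

Emit:
move_arm --rows '[[[0,0.5,0,0,0,0,0.2],[-0.1,0.5,0,0,0,0,0.2]]]'

```text
time: 12.0
tcp_pos: [501.2, 57.0, 215.4]
eef_rot: [-0.062, 0.998, 0.0, -0.0]
wrist_force: [0.3, -2.2, -2.1]
width: 0.339
```

Emit:
move_arm --rows '[[[0,0.5,0,0,0,0,0.2],[-0.1,0.5,0,0,0,0,0.2]]]'

```text
time: 12.2
tcp_pos: [501.1, 58.0, 215.3]
eef_rot: [-0.062, 0.998, -0.0, -0.0]
wrist_force: [0.3, -2.0, -2.2]
width: 0.342
```

Emit:
move_arm --rows '[[[0,0.5,0,0,0,0,0.2],[-0.1,0.5,0,0,0,0,0.2]]]'

```text
time: 12.4
tcp_pos: [501.0, 59.0, 215.4]
eef_rot: [-0.062, 0.998, -0.0, 0.0]
wrist_force: [0.3, -1.9, -2.1]
width: 0.341
```

Emit:
move_arm --rows '[[[0,0.5,0,0,0,0,0.2],[-0.1,0.5,0,0,0,0,0.2]]]'

```text
time: 12.6
tcp_pos: [500.9, 60.0, 215.4]
eef_rot: [-0.062, 0.998, 0.0, -0.0]
wrist_force: [0.4, -2.4, -1.1]
width: 0.345
```

Emit:
move_arm --rows '[[[0,0.4,0,0,0,0,0.2],[-0.1,0.4,0,0,0,0,0.2]]]'

```text
time: 12.8
tcp_pos: [500.8, 60.8, 215.4]
eef_rot: [-0.062, 0.998, -0.0, -0.0]
wrist_force: [0.5, -1.7, -1.7]
width: 0.339
```

Emit:
move_arm --rows '[[[0,0.4,0,0,0,0,0.2],[-0.1,0.4,0,0,0,0,0.2]]]'

```text
time: 13.0
tcp_pos: [500.8, 61.6, 215.4]
eef_rot: [-0.062, 0.998, -0.0, 0.0]
wrist_force: [0.1, -2.0, -2.2]
width: 0.339
```

Emit:
move_arm --rows '[[[0,0.4,0,0,0,0,0.2],[-0.1,0.4,0,0,0,0,0.2]]]'

```text
time: 13.2
tcp_pos: [500.6, 62.5, 215.4]
eef_rot: [-0.062, 0.998, 0.0, 0.0]
wrist_force: [0.3, -3.6, -2.2]
width: 0.34
```

Emit:
move_arm --rows '[[[0,0.2,0,0,0,0,0.2]]]'

```text
time: 13.3
tcp_pos: [500.6, 62.6, 215.4]
eef_rot: [-0.062, 0.998, -0.0, -0.0]
wrist_force: [-0.0, -1.4, -2.3]
width: 0.344
```

Emit:
move_arm --rows '[[[0,0.4,0,0,0,0,0.2],[0,0.3,0,0,0,0,0.2]]]'

```text
time: 13.5
tcp_pos: [500.7, 63.2, 215.4]
eef_rot: [-0.062, 0.998, -0.0, 0.0]
wrist_force: [-0.5, -3.6, -1.7]
width: 0.345
```

Emit:
move_arm --rows '[[[0,0.3,0,0,0,0,0.2],[-0.1,0.2,0,0,0,0,0.2]]]'

```text
time: 13.7
tcp_pos: [500.6, 63.6, 215.4]
eef_rot: [-0.062, 0.998, -0.0, 0.0]
wrist_force: [0.1, -4.1, -1.5]
width: 0.34
```

Emit:
move_arm --rows '[[[0,0,0,0,0,0,0.2],[0,0.2,0,0,0,0,0.2]]]'

```text
time: 13.9
tcp_pos: [500.6, 63.7, 215.4]
eef_rot: [-0.062, 0.998, -0.0, 0.0]
wrist_force: [1.1, -5.8, -2.4]
width: 0.339
```

```bash
python3 - <<'E'
from h import *
for i in range(3):
    o=arm.get_obs();print(o['tcp_pos'].round(2),o['wrist_force'].round(2),o['torque'].round(2))
    arm.grab_frame('wrist')
E
```

```text
[500.65  63.71 215.44] [ 1.13 -5.76 -2.37] [-1.94 -0.14 -0.05]
[500.67  63.71 215.42] [ 0.68 -5.26 -1.17] [-1.86 -0.11 -0.1 ]
[500.65  63.72 215.43] [ 1.15 -5.86 -2.49] [-1.9  -0.21 -0.11]
```

Emit:
move_arm --rows '[[[0.2,-2,0,0,0,0,0.2],[0,-1,0,0,0,0,0.2],[0,0,6,0,0,0,0.2],[0,0,8,0,0,0,0.2],[0,0,4,0,0,0,0.2]]]'

```text
time: 14.55
tcp_pos: [501.1, 61.1, 234.5]
eef_rot: [-0.062, 0.998, 0.0, 0.001]
wrist_force: [-0.9, -0.3, -1.9]
width: 0.342
```

Emit:
move_arm --rows '[[[-0.5,3,0,0,0,0,0.2],[-0.5,4,0,0,0,0,0.2],[-0.7,4,0,0,0,0,0.2],[-0.5,2,0,0,0,0,0.2],[0,0,0,0,0,0,0.2]]]'

```text
time: 15.05
tcp_pos: [498.3, 74.4, 233.3]
eef_rot: [-0.063, 0.998, 0.0, -0.0]
wrist_force: [-0.4, -1.5, -1.6]
width: 0.337
```

Emit:
move_arm --rows '[[[0,0,-3,0,0,0,0.2],[0,0,-2,0,0,0,0.2],[0,0,0,0,0,0,0.2]]]'

```text
time: 15.35
tcp_pos: [498.4, 73.9, 228.0]
eef_rot: [-0.062, 0.998, -0.0, -0.0]
wrist_force: [0.7, 0.1, -1.9]
width: 0.335
```

Emit:
move_arm --rows '[[[0,0,-0.7,0,0,0,0.2],[0,0,-0.7,0,0,0,0.2]]]'

```text
time: 15.55
tcp_pos: [498.6, 74.0, 227.0]
eef_rot: [-0.062, 0.998, 0.0, 0.0]
wrist_force: [1.0, 1.2, -2.0]
width: 0.339
```

Emit:
move_arm --rows '[[[0,0,-0.6,0,0,0,0.2],[0,0,-0.4,0,0,0,0.2]]]'

```text
time: 15.75
tcp_pos: [498.5, 74.0, 225.9]
eef_rot: [-0.062, 0.998, -0.0, 0.0]
wrist_force: [-0.6, 0.9, -0.9]
width: 0.341
```

Emit:
move_arm --rows '[[[0,0,-0.5,0,0,0,0.2],[0,0,-0.4,0,0,0,0.2]]]'

```text
time: 15.95
tcp_pos: [498.6, 74.0, 225.1]
eef_rot: [-0.062, 0.998, -0.0, 0.0]
wrist_force: [-0.1, 0.5, -1.5]
width: 0.337
```

Emit:
move_arm --rows '[[[0,0,-0.5,0,0,0,0.2],[0,0,-0.4,0,0,0,0.2]]]'

```text
time: 16.15
tcp_pos: [498.5, 74.0, 224.2]
eef_rot: [-0.062, 0.998, 0.0, 0.0]
wrist_force: [-1.1, 0.2, 0.4]
width: 0.345
```

Emit:
move_arm --rows '[[[0,0,-0.4,0,0,0,0.2],[0,0,-0.4,0,0,0,0.2]]]'

```text
time: 16.35
tcp_pos: [498.5, 74.0, 223.4]
eef_rot: [-0.062, 0.998, 0.0, 0.0]
wrist_force: [-0.5, -0.0, -0.1]
width: 0.338
```

Emit:
move_arm --rows '[[[0,0,-0.5,0,0,0,0.2],[0,0,-0.5,0,0,0,0.2]]]'

```text
time: 16.55
tcp_pos: [498.5, 74.0, 222.3]
eef_rot: [-0.062, 0.998, -0.0, -0.0]
wrist_force: [0.0, -0.1, 0.8]
width: 0.341
```

Emit:
move_arm --rows '[[[0,0,-0.6,0,0,0,0.2],[0,0,-0.6,0,0,0,0.2]]]'

```text
time: 16.75
tcp_pos: [498.5, 74.0, 221.1]
eef_rot: [-0.062, 0.998, -0.0, -0.0]
wrist_force: [-1.6, 0.0, -0.0]
width: 0.339
```

Emit:
move_arm --rows '[[[0,0,-0.6,0,0,0,0.2],[0,0,-0.6,0,0,0,0.2]]]'

```text
time: 16.95
tcp_pos: [498.5, 74.0, 219.9]
eef_rot: [-0.062, 0.998, 0.0, -0.0]
wrist_force: [0.1, 0.6, -1.0]
width: 0.338
```

Emit:
move_arm --rows '[[[0,0,-0.6,0,0,0,0.2],[0,0,-0.6,0,0,0,0.2]]]'

```text
time: 17.15
tcp_pos: [498.5, 74.0, 218.7]
eef_rot: [-0.062, 0.998, 0.0, -0.0]
wrist_force: [-0.5, -0.4, 0.7]
width: 0.342
```

Emit:
move_arm --rows '[[[0,0,-0.6,0,0,0,0.2],[0,0,-0.6,0,0,0,0.2],[0,0,-0.6,0,0,0,0.2]]]'

```text
time: 17.45
tcp_pos: [498.5, 74.0, 216.9]
eef_rot: [-0.062, 0.998, -0.0, -0.0]
wrist_force: [0.3, 0.1, -0.7]
width: 0.338
```

Emit:
move_arm --rows '[[[0,0,-0.6,0,0,0,0.2],[0,0,-0.6,0,0,0,0.2],[0,0,-0.6,0,0,0,0.2]]]'

```text
time: 17.75
tcp_pos: [498.5, 74.0, 215.1]
eef_rot: [-0.062, 0.998, -0.0, -0.0]
wrist_force: [-0.3, -0.1, -0.4]
width: 0.339
```

Emit:
move_arm --rows '[[[0,0,-0.6,0,0,0,0.2],[0,0,-0.6,0,0,0,0.2]]]'

```text
time: 17.95
tcp_pos: [498.5, 74.0, 213.9]
eef_rot: [-0.062, 0.998, -0.0, -0.0]
wrist_force: [0.4, -0.2, -0.2]
width: 0.34
```

```bash
python3 - <<'E'
from h import *
for i in range(3):
    o=arm.get_obs();print(o['tcp_pos'].round(2),o['wrist_force'].round(2),o['torque'].round(2))
    arm.grab_frame('wrist')
E
```

```text
[498.54  74.   213.9 ] [ 0.37 -0.19 -0.16] [0.04 0.08 0.02]
[498.53  74.   213.84] [-0.3  -0.22 -0.37] [-0.01  0.07 -0.02]
[498.56  74.02 213.9 ] [-0.61 -0.74 -1.2 ] [ 0.02  0.13 -0.05]
```

Emit:
move_arm --rows '[[[0,0,-0.6,0,0,0,0.2],[0,0,-0.6,0,0,0,0.2],[0,0,-0.6,0,0,0,0.2]]]'

```text
time: 18.4
tcp_pos: [498.5, 74.0, 212.1]
eef_rot: [-0.062, 0.998, 0.0, -0.0]
wrist_force: [-0.1, 0.6, -1.6]
width: 0.342
```

Emit:
move_arm --rows '[[[0,0,-0.6,0,0,0,0.2],[0,0,-0.6,0,0,0,0.2]]]'

```text
time: 18.6
tcp_pos: [498.5, 74.0, 210.9]
eef_rot: [-0.062, 0.998, -0.0, -0.0]
wrist_force: [-0.1, -0.5, -1.0]
width: 0.343
```

Emit:
move_arm --rows '[[[0,0,-0.6,0,0,0,0.2],[0,0,-0.6,0,0,0,0.2]]]'

```text
time: 18.8
tcp_pos: [498.5, 74.0, 209.7]
eef_rot: [-0.062, 0.998, -0.0, -0.0]
wrist_force: [0.7, -0.0, -0.8]
width: 0.344
```

Emit:
move_arm --rows '[[[0,0,-0.5,0,0,0,0.2],[0,0,-0.5,0,0,0,0.2]]]'

```text
time: 19.0
tcp_pos: [498.5, 74.0, 208.7]
eef_rot: [-0.062, 0.998, 0.0, -0.0]
wrist_force: [-0.6, -0.2, -1.5]
width: 0.341
```

Emit:
move_arm --rows '[[[0,0,-0.5,0,0,0,0.2],[0,0,-0.5,0,0,0,0.2]]]'

```text
time: 19.2
tcp_pos: [498.5, 74.0, 207.7]
eef_rot: [-0.062, 0.998, 0.0, 0.0]
wrist_force: [-0.3, -0.1, -1.2]
width: 0.34
```

Emit:
move_arm --rows '[[[0,0,-0.5,0,0,0,0.2],[0,0,-0.4,0,0,0,0.2]]]'

```text
time: 19.4
tcp_pos: [498.5, 74.0, 206.8]
eef_rot: [-0.062, 0.998, 0.0, -0.0]
wrist_force: [0.4, 0.9, -0.7]
width: 0.336
```

Emit:
move_arm --rows '[[[0,0,-0.4,0,0,0,0.2],[0,0,-0.4,0,0,0,0.2]]]'

```text
time: 19.6
tcp_pos: [498.5, 74.0, 206.1]
eef_rot: [-0.062, 0.998, -0.0, 0.0]
wrist_force: [-0.3, 0.3, 1.6]
width: 0.339
```

```bash
python3 - <<'E'
from h import *
for i in range(3):
    o=arm.get_obs();print(o['tcp_pos'].round(2),o['wrist_force'].round(2),o['torque'].round(2))
    arm.grab_frame('wrist')
E
```

```text
[498.54  74.   206.07] [-0.27  0.29  1.62] [ 0.    0.17 -0.07]
[498.56  74.02 206.07] [-0.23 -0.88  0.43] [ 0.02  0.17 -0.07]
[498.56  74.   206.12] [-1.13  0.69 -0.18] [ 0.03  0.11 -0.05]
```

Emit:
move_arm --rows '[[[0,0,-0.3,0,0,0,0.2],[0,0,-0.3,0,0,0,0.2]]]'

```text
time: 19.95
tcp_pos: [498.6, 74.0, 205.7]
eef_rot: [-0.062, 0.998, -0.0, 0.0]
wrist_force: [-0.8, 0.3, 5.3]
width: 0.339
```

Emit:
move_arm --rows '[[[0,0,3,0,0,0,0.2],[0,0,10,0,0,0,0.2],[0,0,35,0,0,0,0.2],[0,0,45,0,0,0,0.2],[0,0,45,0,0,0,0.2]]]'

```text
time: 20.45
tcp_pos: [497.9, 74.0, 345.7]
eef_rot: [-0.062, 0.998, -0.0, -0.0]
wrist_force: [1.8, 0.7, -2.1]
width: 0.336
```

Emit:
move_arm --rows '[[[0,0,20,0,0,0,0.2],[0,0,0,0,0,0,0.2]]]'

```text
time: 20.65
tcp_pos: [499.3, 74.0, 366.6]
eef_rot: [-0.062, 0.998, -0.0, 0.002]
wrist_force: [0.0, -0.1, -1.9]
width: 0.34
```

```bash
python3 - <<'E'
from h import *
o=arm.get_obs();print(o['tcp_pos'],o['wrist_force'],o['time'])
f=grab('wrist','w7')
im=cv2.imread('pics/w7.png'); cv2.imwrite('pics/w7b.png',cv2.resize(im[130:230,170:370],None,fx=4,fy=4,interpolation=2))
E
```

```text
[499.31335939  73.9909407  366.61232914] [ 0.03809258 -0.05851118 -1.91624367] 20.65
```

View pics/w7b.png

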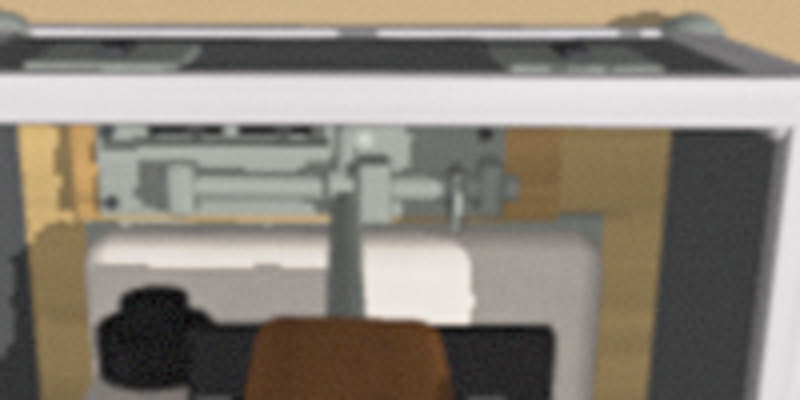

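Emit:
move_arm --rows '[[[0,-10,40,0,0,0,0.2],[20,-30,20,0,0,0,0.2],[25,-30,0,0,0,0,0.2],[0,0,0,0,0,0,0.2]]]'

```text
time: 21.1
tcp_pos: [545.7, 1.1, 421.2]
eef_rot: [-0.061, 0.998, -0.0, -0.001]
wrist_force: [-0.2, 0.7, -3.1]
width: 0.339
```

```bash
python3 - <<'E'
from h import *
o=arm.get_obs();print(o['tcp_pos'],o['wrist_force'],o['time'])
f=grab('wrist','w8')
im=cv2.imread('pics/w8.png'); cv2.imwrite('pics/w8b.png',cv2.resize(im[100:200,200:360],None,fx=5,fy=5,interpolation=2))
E
```

```text
[545.71652129   1.08319526 421.21684574] [-0.17408262  0.71637359 -3.05061731] 21.1
```

View pics/w8b.png

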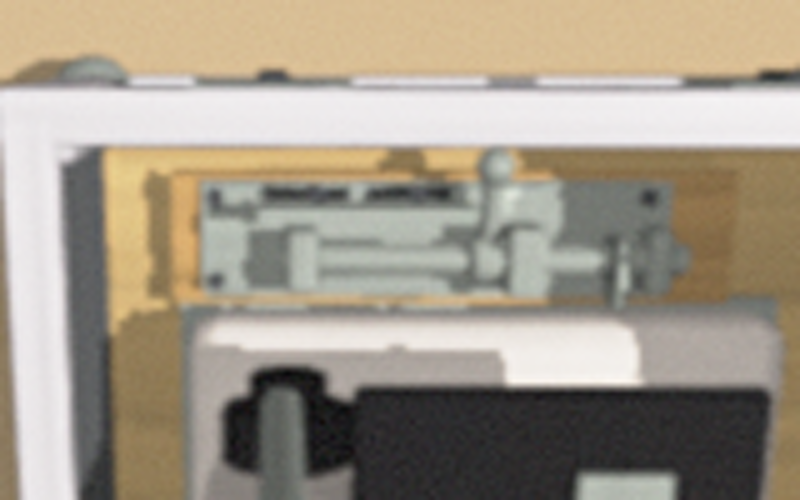

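```bash
python3 - <<'E'
from h import *
w=load('w8'); 
b=onz(w,(299.4,132.6),44+2); a1=onz(w,(260,100+258/5),41); a2=onz(w,(318,100+258/5),41)
d=(a2-a1)[:2];d/=np.linalg.norm(d); r=(b-a1)[:2]; print(b,d, 'dist',d[0]*r[1]-d[1]*r[0], 'travel', np.dot(b[:2]-np.array([522.2,40.4]),[-.115,.993]))
E
```

```text
[505.16363399  75.11358264  46.        ] [-0.12234805  0.99248726] dist 35.04557263270304 travel 36.429769648602885
```

Emit:
move_arm --rows '[[[-20,-20,0,0,0,0,0.2],[-26,-36,0,0,0,-2,0.2],[-26,-36,0,0,0,-3,0.2],[-26,-36,0,0,0,-3,0.2],[-26,-36,0,0,0,-2.5,0.2]]]'

```text
time: 21.65
tcp_pos: [417.8, -160.1, 422.8]
eef_rot: [0.03, 1.0, 0.0, -0.0]
wrist_force: [1.2, -1.3, -1.2]
width: 0.343
```

Emit:
move_arm --rows '[[[-26,-36,0,0,0,0,0.2],[-26,-36,-20,0,0,0,0.2],[-18,-30,-35,0,0,0,0.2],[-2,-13,-40,0,0,0,0.2],[0,0,-40,0,0,0,0.2]]]'

```text
time: 22.15
tcp_pos: [346.3, -275.4, 286.2]
eef_rot: [0.03, 1.0, 0.0, -0.0]
wrist_force: [0.7, 0.0, -1.8]
width: 0.34
```

Emit:
move_arm --rows '[[[0,0,-40,0,0,0,0.2],[0,0,-25,0,0,0,0.2],[0,0,0,0,0,0,0.2]]]'

```text
time: 22.45
tcp_pos: [345.9, -272.6, 220.5]
eef_rot: [0.029, 1.0, 0.002, -0.002]
wrist_force: [0.2, -0.8, -1.4]
width: 0.341
```

Emit:
move_arm --rows '[[[0,0,-15,0,0,0,0.2],[0,0,-7,0,0,0,0.2],[0,0,0,0,0,0,0.2],[0,0,0,0,0,0,0.2]]]'

```text
time: 22.85
tcp_pos: [347.7, -275.0, 202.3]
eef_rot: [0.029, 1.0, -0.0, 0.0]
wrist_force: [0.9, -0.2, -0.9]
width: 0.342
```

```bash
python3 - <<'E'
from h import *
o=arm.get_obs();print(o['tcp_pos'],o['eef_rot'],o['wrist_force'],o['time'])
for n in ('wrist','side','scene'): grab(n,n[0]+'9' if n!='scene' else 'c9')
a=cv2.imread('pics/w9.png')
cv2.imwrite('pics/w9b.png',cv2.resize(a,(800,600),interpolation=2))
a=cv2.imread('pics/s9.png')[210:360,200:350]; b=cv2.imread('pics/c9.png')[90:190,180:280]
cv2.imwrite('pics/x9.png',np.hstack([cv2.resize(a,(400,400),interpolation=2),cv2.resize(b,(400,400),interpolation=2)]))
E
```

```text
[ 347.72590844 -275.01864774  202.29225348] [ 2.91613265e-02  9.99574652e-01 -2.63221982e-04  2.50151547e-04] [ 0.91598755 -0.24201008 -0.90188136] 22.85
```

View pics/w9b.png

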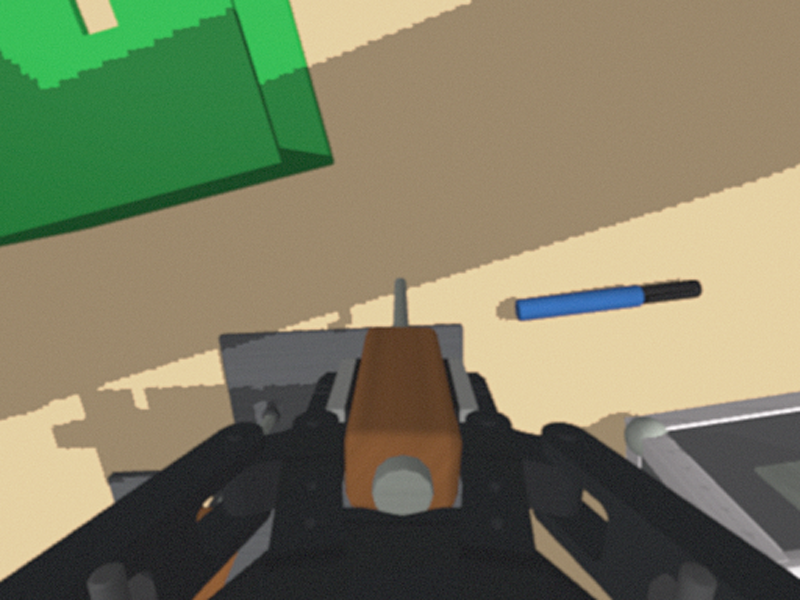

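View pics/x9.png

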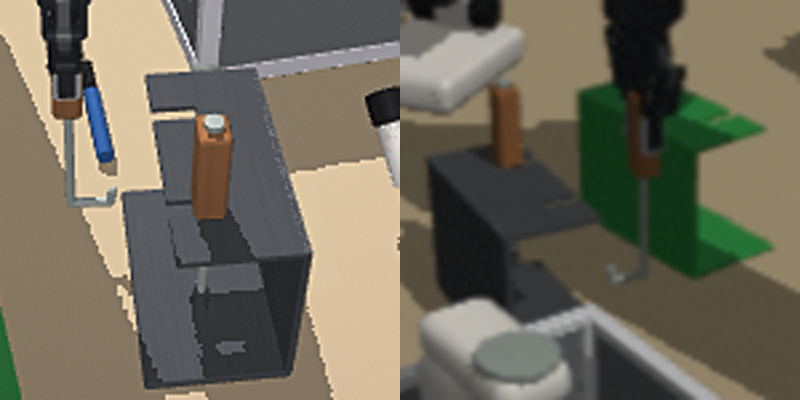

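```bash
python3 - <<'E'
from h import *
w=load('w4'); 
for q in ((381,285),(414,280)): print(onz(w,np.array(q)*.64,150))
im=cv2.imread('pics/w4.png'); cv2.imwrite('pics/z1.png',cv2.resize(im[165:215,225:285],None,fx=10,fy=10,interpolation=2))
im=cv2.imread('pics/s9.png'); cv2.imwrite('pics/z2.png',cv2.resize(im[230:270,245:305],None,fx=10,fy=10,interpolation=2))
E
```

```text
[ 416.96032157 -283.45869022  150.        ]
[ 415.65045379 -269.82137758  150.        ]
```

View pics/z1.png

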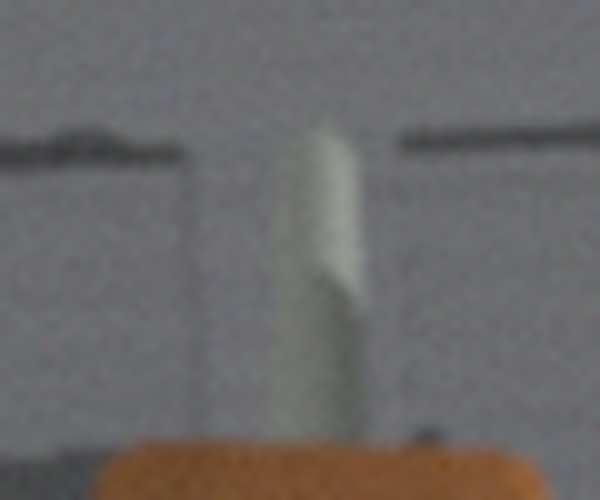

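View pics/z2.png

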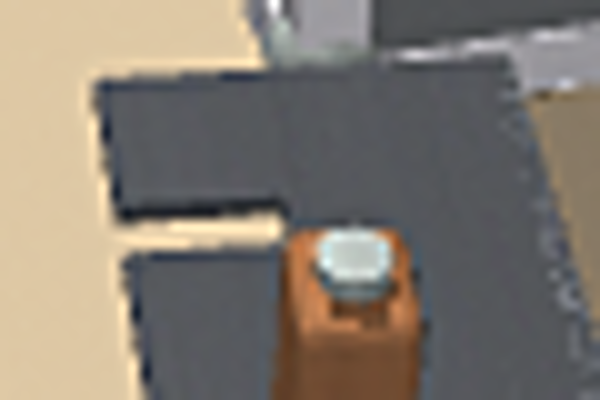

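Emit:
move_arm --rows '[[[0,-2.4,-5,0,0,0,0.2],[0,0,0,0,0,0,0.2],[0,0,0,0,0,0,0.2]]]'

```text
time: 23.3
tcp_pos: [347.5, -277.4, 196.3]
eef_rot: [0.029, 1.0, 0.0, -0.0]
wrist_force: [1.0, 0.3, -1.5]
width: 0.339
```

Emit:
move_arm --rows '[[[10,0,0,0,0,0,0.2],[20,0,0,0,0,0,0.2],[15,0,0,0,0,0,0.2],[5,0,0,0,0,0,0.2]]]'

```text
time: 23.7
tcp_pos: [399.1, -277.4, 196.3]
eef_rot: [0.029, 1.0, 0.0, 0.0]
wrist_force: [0.1, -0.4, -1.9]
width: 0.342
```

Emit:
move_arm --rows '[[[8,0,0,0,0,0,0.2],[7,0,0,0,0,0,0.2],[6,0,0,0,0,0,0.2]]]'

```text
time: 24.0
tcp_pos: [418.9, -277.4, 196.5]
eef_rot: [0.029, 1.0, 0.0, -0.0]
wrist_force: [0.1, 0.6, -2.1]
width: 0.342
```

```bash
python3 - <<'E'
from h import *
o=arm.get_obs();print(o['tcp_pos'],o['wrist_force'],o['time'])
f=grab('wrist','w10')
im=cv2.imread('pics/w10.png'); cv2.imwrite('pics/w10b.png',cv2.resize(im[160:230,205:305],None,fx=8,fy=8,interpolation=2))
E
```

```text
[ 418.9206826  -277.38368728  196.49557781] [ 0.05170486  0.62035647 -2.13170238] 24.0
```

View pics/w10b.png

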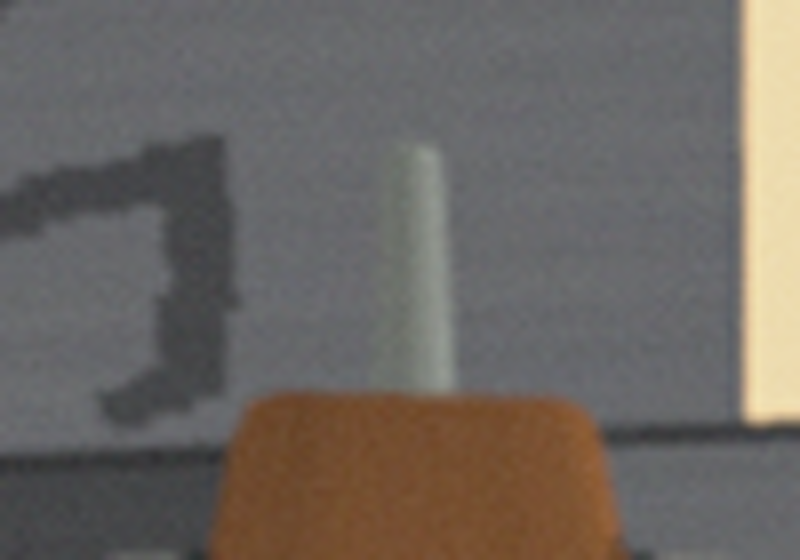

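Emit:
move_arm --rows '[[[6,0,0,0,0,0,0.2],[7,0,0,0,0,0,0.2]]]'

```text
time: 24.25
tcp_pos: [431.8, -277.4, 196.6]
eef_rot: [0.029, 1.0, -0.0, 0.0]
wrist_force: [-0.0, -0.6, -1.3]
width: 0.34
```

Emit:
move_arm --rows '[[[6,0,0,0,0,0,0.2],[5,0,0,0,0,0,0.2],[2.5,0,0,0,0,0,0.2],[0,0,0,0,0,0,0.2]]]'

```text
time: 24.65
tcp_pos: [445.3, -277.4, 196.4]
eef_rot: [0.029, 1.0, 0.0, -0.0]
wrist_force: [-0.2, 0.0, -1.4]
width: 0.339
```

Seat it gently.

Emit:
move_arm --rows '[[[0.3,0,-2,0,0,0,0.2],[0,0,-1.5,0,0,0,0.2],[0,0,-0.7,0,0,0,0.2]]]'

```text
time: 24.95
tcp_pos: [445.1, -277.3, 192.1]
eef_rot: [0.029, 1.0, 0.0, -0.0]
wrist_force: [-0.7, 0.1, -2.2]
width: 0.338
```

Emit:
move_arm --rows '[[[0,0,-0.6,0,0,0,0.2],[0,0,0,0,0,0,0.2]]]'

```text
time: 25.15
tcp_pos: [445.3, -277.4, 191.7]
eef_rot: [0.029, 1.0, -0.0, -0.0]
wrist_force: [0.3, -0.6, -0.9]
width: 0.339
```

Emit:
move_arm --rows '[[[0,0,-0.5,0,0,0,0.2],[0,0,0,0,0,0,0.2]]]'

```text
time: 25.35
tcp_pos: [445.3, -277.4, 191.6]
eef_rot: [0.029, 1.0, -0.0, 0.0]
wrist_force: [-2.0, 1.4, 4.9]
width: 0.341
```

Seated (Fz rose by 7 N). Release.

Emit:
move_arm --rows '[[[0,0,0,0,0,0,0.4],[0,0,0,0,0,0,0.5],[0,0,0,0,0,0,0.8],[0,0,0,0,0,0,1],[0,0,0,0,0,0,1]]]' --force 20

```text
time: 25.85
tcp_pos: [445.4, -277.4, 191.2]
eef_rot: [0.029, 1.0, 0.0, 0.0]
wrist_force: [0.6, 1.4, 0.6]
width: 0.975
```

```bash
python3 - <<'E'
from h import *
o=arm.get_obs();print(o['tcp_pos'],o['wrist_force'],o['time'],o['width'])
f=grab('wrist','w11')
im=cv2.imread('pics/w11.png'); cv2.imwrite('pics/w11b.png',im)
E
```

```text
[ 445.3576565  -277.38720435  191.16056437] [0.60479413 1.3623791  0.63218505] 25.85 0.9750993543450257
```

View pics/w11b.png

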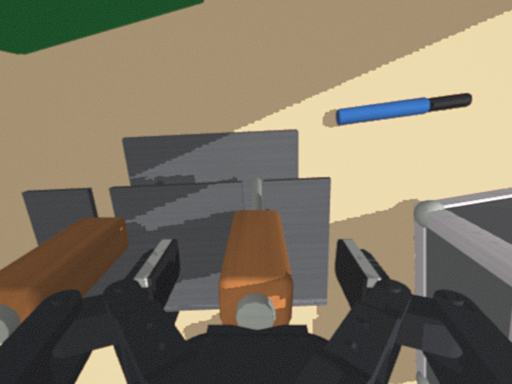

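Free of the handle, upright in the slot. I'll rise straight up and look again.

Emit:
move_arm --rows '[[[0,0,15,0,0,0,1],[0,0,40,0,0,0,1],[0,0,45,0,0,0,1],[0,0,45,0,0,0,1],[0,0,10,0,0,0,1]]]'

```text
time: 26.4
tcp_pos: [446.0, -277.9, 350.6]
eef_rot: [0.029, 1.0, -0.002, 0.002]
wrist_force: [-0.7, -0.1, -0.7]
width: 1.001
```

Emit:
move_arm --rows '[[[0,0,0,0,0,0,1],[0,0,0,0,0,0,1],[0,0,0,0,0,0,1]]]'

```text
time: 26.7
tcp_pos: [445.0, -277.1, 344.6]
eef_rot: [0.029, 1.0, 0.001, -0.001]
wrist_force: [0.2, 0.3, -0.5]
width: 0.999
```

```bash
python3 - <<'E'
from h import *
o=arm.get_obs();print(o['tcp_pos'],o['wrist_force'],o['time'],o['width'])
for n in ('wrist','side','scene'): grab(n,n[0]+'12' if n!='scene' else 'c12')
im=cv2.imread('pics/w12.png'); cv2.imwrite('pics/w12b.png',cv2.resize(im[110:230,120:305],None,fx=4.3,fy=4.3,interpolation=2))
a=cv2.imread('pics/s12.png'); b=cv2.imread('pics/c12.png')
cv2.imwrite('pics/x12.png',np.hstack([cv2.resize(a,(400,300)),cv2.resize(b,(400,300))]))
E
```

```text
[ 445.00710869 -277.10926785  344.64519053] [ 0.22664035  0.31494321 -0.47036175] 26.7 0.9989253935174974
```

View pics/w12b.png

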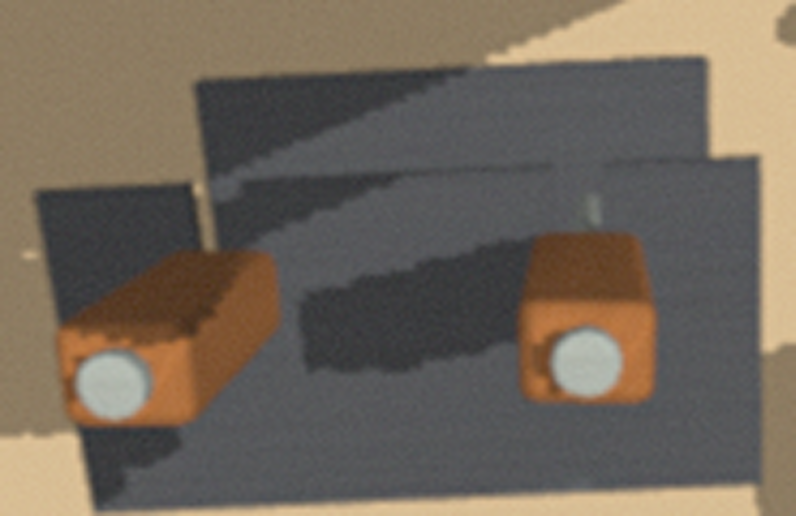

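View pics/x12.png

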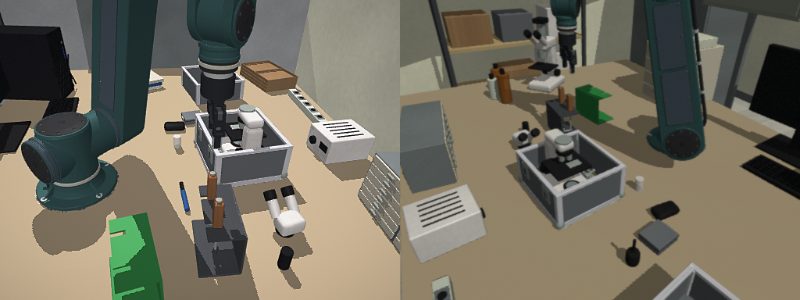

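```bash
python3 - <<'E'
from h import *
w=load('w12'); U=lambda x,y:(120+x/4.3,110+y/4.3)
print(onz(w,U(587,362),236),onz(w,U(113,384),236),onz(w,U(583,240),150))
f=load('side0')['pixels'].astype(int);g=load('s12')['pixels'].astype(int)
print(arm.get_obs()['qd'].round(3)); arm.hand_in()
E
```

```text
[ 445.60486925 -275.65044805  236.        ] [ 444.60348555 -376.2140922   236.        ] [ 437.2062386  -276.19150698  150.        ]
[-0.    -0.002  0.01   0.004 -0.001  0.   ]
the job is handed in; nothing more can be done
```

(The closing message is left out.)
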